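# Lay out one swivel lamp for assembly

## Robot

A 6-joint arm with a two-finger parallel gripper is mounted at the origin on the work surface. World frame = base frame: x ahead of the robot, y to its left, z up, the work surface at z = 0. Lengths are in m, angles in rad, forces in N, time in s.
With the tool pointing down it reaches from about 0.3 to 0.75 m from the base axis. Payload 8.5 kg.
Tool frame: the origin (TCP) lies midway between the tips of the shut fingers; the grasp point (between the pads) lies 19 mm behind it (robot.pinch_z is the z of the grasp point in the tool frame, in m); z points along the fingers, y is the line along which they close (so a half turn about z gives the same grasp; the last joint's range is limited). The gripper opens to 85 mm and grips with 20 to 120 N. Pads are 22 mm wide; open, the fingers measure 114 mm over their backs; the gripper's body (76 mm by 85 mm) begins 54 mm behind the grasp point. The pads swing forward as they close: fully open they stand 13 mm farther back than shut.
Start: joints at [0.89, 0.381, 1.297, -0, 1.464, -0.215], TCP at [0.247, 0.491, 0.231] pointing down, gripper open.
Joint ranges: [-3.11, 3.11], [-0.89, 2.33], [0.22, 2.48], [-1.42, 4.56], [0.17, 2.85], [-2.88, 2.88]. Speed limits (rad/s): [2.39, 2.39, 3.14, 3.14, 3.14, 3.14].

## Interface

Orientations are given as a unit quaternion [w, x, y, z].
In Python, from bench import robot gives the robot as it stands.
- The arm moves only by the shell command python3 -m inch 'ROWS' [FORCE]. ROWS is a JSON object of lists of equal length, an entry for each row: "jaw": the finger opening in mm, from 0 to 85.4; "dp": the shift along the tool's x, y, z in units of 50 mm (1.0 is 50 mm), a list of three; "roll": the turn about the tool's z in degrees. A call has 1 to 8 rows; each row is the pose to reach, as a shift and turn from the pose commanded when the call began, along the tool's axes at that moment; what a row does not reach only later rows make up. A row lasts 1/8 s, in which the tool goes at most 62.5 mm and 10.7 degrees, less where a joint would pass 70% of its speed; a pose out of reach is approached as far as the arm can. A call with a gripper value outside its range is refused whole. The fingers move at their own pace and stop on an object; FORCE is the grip in N (left out, the last holds). Time passes only in rows, so rows that repeat a pose let the fingers close. It gives the time, the measured TCP pose, the force, the opening and the grip force at its end, in the units of the state.
- robot.get_obs(): the state, without advancing time (a new reading comes with each control period).
- robot.snapshot(name): name is "side" or "top"; returns a dict with "img" (384x512x3 uint8, red, green, blue), "z_map" (384x512 float32, m along the optical axis (not along the pixel's ray), 0 where there is no reading), "fov_y" (degrees; the focal length in pixels is half the picture's height over the tangent of half this angle, whatever the lens; pixels are square), "cx", "cy" (the principal point, pixels), "world_from_camera" (4x4, takes a point from camera to world coordinates). Camera axes: x right, y down, z forward; pixel columns grow to the right and rows downward; lengths in m; the calibration is good to about 2 mm. A picture is of the moment at which its call begins.
- robot.hand_in(): hands the job in; it is judged then, once.
The state is a dict: "clock": time; "joints": joint angles; "dq": joint speeds; "joint_efforts": joint torques, N m; "position": TCP position; "tool_rot": TCP orientation; "contact_force": force on the tool from outside, world axes, zero at the start; "moment": the same for the moment, N m; "finger_gap": finger opening in m; "grasp_force": force on a finger pad.
Only numpy, scipy, OpenCV 4.12 (cv2) and the standard library are available. Lean on these libraries where they do the work, as an engineer would, in place of code of your own. Each camera call takes 0.05 s, during which the arm holds its last target. There are 200 camera calls.

## Task

Set out the parts of one swivel lamp for the assembler: lay the lamp head into its stand so that both end pins sit fully down in the slots, window upward, and put the collar flat in the middle of the bare round plate with the taller lens standing upright and centred on top of it. On the same plate, stand the shorter lens midway between the collar and the plate's upright pin, and lay the hexagonal nut flat on the opposite side of the collar, in line with the pin and the collar and about as far from the collar as the shorter lens is. Let go of everything and leave the screwdriver, tray and jar alone.

Things in the scene. Friction and masses are not known exactly. Their poses are not given: they have to be found in the camera images.
- lamp: Loose: grey lamp head, a box 44 (x) x 60 (y) x 44 mm (z), round glass window on top, a round steel pin at each end along its y axis (10 mm thick, 24 mm long, 108 mm tip to tip), pin axis 26 mm above the underside. Origin: centre of the underside, z up. 0.2 kg. Grip across the 44 mm width (x). Either end may go to either side of the stand.
- collar: Loose: a plain aluminium collar (thick ring lying flat), outer diameter 48 mm, hole 28 mm, 16 mm high. Origin: centre of the underside; z up. About 0.09 kg.
- tall_lens: Loose: the taller lens, a round aluminium foot 42 mm in diameter and 18 mm high carrying a pointed glass cone, 56 mm high in all, standing upright. Origin: centre of the underside; z up. About 0.07 kg.
- short_lens: Loose: the shorter lens, a round aluminium foot 32 mm in diameter and 16 mm high carrying a low glass dome, 29 mm high in all, standing upright. Origin: centre of the underside; z up. About 0.05 kg.
- nut: Loose: a flat steel hexagonal nut with a dark centre, 36 mm across flats, 41.6 mm across corners, 16 mm high. Origin: centre of the underside; z up; one pair of flats faces along its x axis (the others at 60 degree steps). About 0.1 kg.
- plate: Fixed: the bare round aluminium carrier plate, 200 mm in diameter, 8 mm thick, with one upright steel pin 12 mm thick that stands 32 mm above the plate near its rim. Origin: centre of the underside; the x axis points from the centre to the pin, whose axis is 86 mm from the centre. May be turned any way.
- stand: Fixed: lamp stand, dark base 60 (x) x 100 (y) x 8 mm, two upright grey cheeks 8 mm thick at y = +-42 mm. In each a slot open at the top, at x = 0: 14 mm wide, floor 40 mm above the bench, straight to 54 mm, then flaring to 30 mm at the top (68 mm). Seated, the lamp's pin axis is 45 mm and its underside 19 mm above the bench. Origin: centre of the underside; y runs cheek to cheek.
- screwdriver: Bystander, loose: a screwdriver lying beyond the work. Leave alone. Origin: middle of its underside.
- tray: Bystander, loose: an empty blue open tray 90 x 140 x 30 mm beyond the work. Leave alone. Origin: centre of the underside.
- jar: Bystander, loose: a closed white jar with a black cap, 52 mm in diameter and 60 mm high, beyond the work. Leave alone. Origin: centre of the underside.
There are look-alikes about, which are no part of the job. What is shaped like the nut but red or yellow is not meant.

How it is judged:
At the end, for the whole second after the job is handed in: Lamp pins down in both slots (4 mm), window up; collar on plate centre (12 mm); tall lens upright on it (9 mm); short lens 34-66 mm from plate centre towards the pin (14 mm off line); nut 34-84 mm the other way (15 mm); all flat or upright within 0.1 rad, released, at rest (x of lamp in the frame of stand between -0.012 and 0.012 m and y of lamp in the frame of stand between -0.012 and 0.012 m and z of lamp in the frame of stand between 0.012 and 0.0235 m and angle between the y axis of lamp and the y axis of stand, either way round below 0.12 rad and angle between lamp's own z axis and vertical below 0.35 rad and angle between lamp's own y axis and vertical between 1.5208 and 1.6208 rad and horizontal distance between collar and plate below 0.012 m and z of collar in the frame of plate between 0.005 and 0.011 m and horizontal distance between tall_lens and collar below 0.009 m and z of tall_lens in the frame of collar between 0.013 and 0.019 m and x of short_lens in the frame of plate between 0.034 and 0.066 m and y of short_lens in the frame of plate between -0.014 and 0.014 m and z of short_lens in the frame of plate between 0.005 and 0.011 m and x of nut in the frame of plate between -0.084 and -0.034 m and y of nut in the frame of plate between -0.015 and 0.015 m and z of nut in the frame of plate between 0.005 and 0.011 m and angle between each of collar, tall_lens, short_lens, nut's own z axis and vertical below 0.1 rad and linear speed of each of lamp, collar, tall_lens, short_lens, nut below 0.02 m/s and angular speed of each of lamp, collar, tall_lens, short_lens, nut below 0.3 rad/s); the robot touches nothing.
It fails at once if the screwdriver, tray or jar is moved by more than 20 mm (distance of any of screwdriver, tray, jar from where it was at the start of the episode above 0.02 m).
It also fails if it takes over 128 s, if anything falls off the work surface, if the arm or the gripper's body presses on something with over 40 N, if the wrist force passes 120 N, or if a joint passes its speed limit or range.

## Working session

There is one attempt and no reset: what is moved stays moved. The work goes in short steps, Python scripts to look and compute and a shell command to move; the robot and the scene stay as the last step left them, time stands still between calls to the robot, and variables do not carry over. Pictures are saved under pics/ and viewed, at most 14 in all, crops included, and the job is handed in when it is done.

```bash
mkdir -p pics; ls; python3 - <<'E'
from bench import robot
import cv2,numpy as np
o=robot.get_obs();print(o)
for n in("side","top"):
    s=robot.snapshot(n);cv2.imwrite(f"pics/{n}0.png",cv2.resize(s["img"][:,:,::-1],(800,600),interpolation=cv2.INTER_CUBIC))
    np.savez(f"{n}0.npz",**{k:np.array(v) for k,v in s.items()})
    print(n,s["fov_y"],s["cx"],s["cy"],np.round(s["world_from_camera"],3).tolist())
E
```

```text
pics
{'clock': 0.0, 'joints': array([ 8.89693575e-01,  3.81220735e-01,  1.29824561e+00, -2.31273149e-05,
        1.46360592e+00, -2.15297386e-01]), 'dq': array([ 0.00156802, -0.00074765, -0.0007132 ,  0.00047979,  0.0005067 ,
        0.00082017]), 'joint_efforts': array([-5.80957949e-04, -4.48455977e+01, -2.31286615e+01, -1.69527730e-04,
        4.69765160e-03, -3.86831388e-06]), 'position': array([0.24684901, 0.49117096, 0.23070361]), 'tool_rot': array([-3.10229793e-04,  2.30801529e-01,  9.73000569e-01, -6.71716371e-04]), 'contact_force': array([-0.61532634, -0.46810166,  0.06774511]), 'moment': array([-0.002266  ,  0.00323821, -0.03324704]), 'grasp_force': 0.0, 'finger_gap': 0.08557992155782077}
side 42.63951361342899 262.48621482479444 195.5412467373779 [[-0.994, -0.086, 0.067, 0.54], [-0.109, 0.765, -0.635, 0.865], [0.003, -0.638, -0.77, 1.049], [0.0, 0.0, 0.0, 1.0]]
top 44.30598541101439 262.8684893610809 196.55361816140817 [[-0.024, -0.99, 0.137, 0.386], [-1.0, 0.025, 0.007, 0.019], [-0.011, -0.137, -0.991, 1.526], [0.0, 0.0, 0.0, 1.0]]
```

View pics/side0.png

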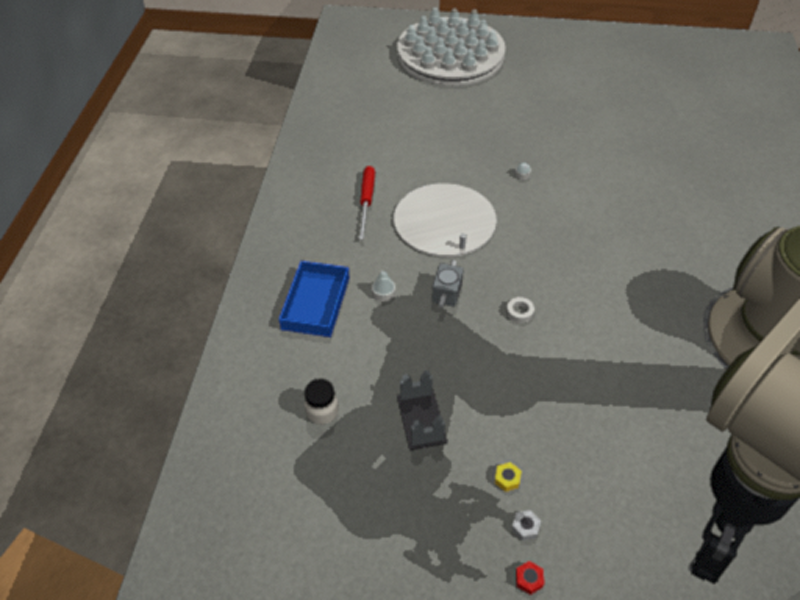

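View pics/top0.png

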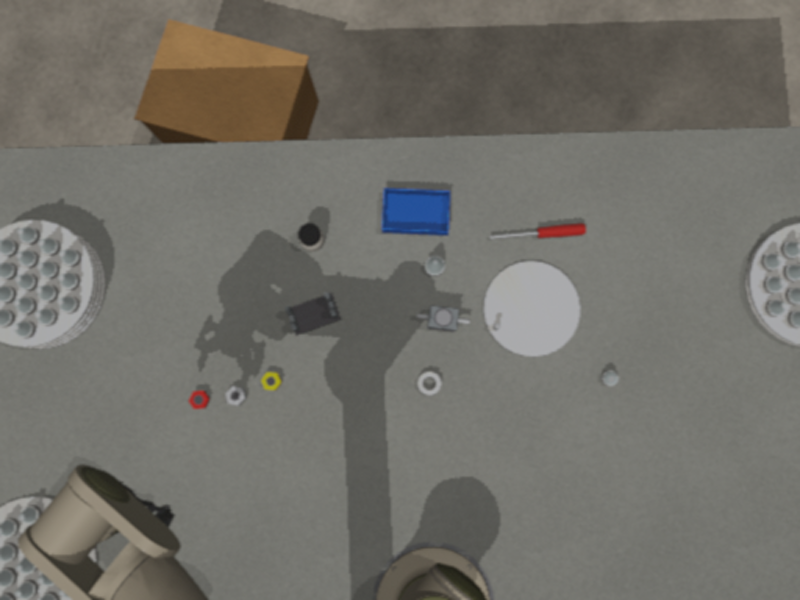

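Both views show the same layout. Side-view pixels at 800x600: lamp (448,283), stand (422,412), collar (520,309), tall lens (383,287), short lens (523,172), steel nut (527,523) between the yellow and red ones, plate (445,219) with its pin at (463,241). Top-view pixels: lamp (443,317), stand (314,315), collar (430,382), tall lens (435,264), short lens (610,377), nut (235,395), plate (532,308), pin (497,322).

```bash
cat > h.py <<'E'
import numpy as np,cv2
def K(s): return (s["img"].shape[0]/2)/np.tan(np.radians(float(s["fov_y"]))/2)
def cloud(s):
    z=s["z_map"];f=K(s);v,u=np.mgrid[:z.shape[0],:z.shape[1]]
    P=np.stack([(u-s["cx"])/f*z,(v-s["cy"])/f*z,z,np.ones_like(z)],-1)@np.array(s["world_from_camera"]).T
    P=P[...,:3];P[z==0]=np.nan;return P
def ray(s,u,v):
    T=np.array(s["world_from_camera"]);f=K(s)
    return T[:3,3],T[:3,:3]@np.array([(u-s["cx"])/f,(v-s["cy"])/f,1.])
def onz(s,u,v,z):
    o,d=ray(s,u,v);return o+d*(z-o[2])/d[2]
def tri(s1,p1,s2,p2):
    o,d=ray(s1,*p1);q,e=ray(s2,*p2)
    t=np.linalg.lstsq(np.stack([d,-e],1),q-o,rcond=None)[0]
    a=o+d*t[0];b=q+e*t[1];return (a+b)/2,np.linalg.norm(a-b)
def tile(s,u,v,w=26,h=30,k=5):
    u=int(u);v=int(v);c=np.ascontiguousarray(s["img"][v-h:v+h,u-w:u+w,::-1])
    c=cv2.resize(c,None,fx=k,fy=k,interpolation=cv2.INTER_CUBIC)
    cv2.putText(c,f"{u-w},{v-h}",(3,12),0,.45,(0,255,255),1);return c
E
python3 - <<'E'
from h import *
S={n:dict(np.load(f"{n}0.npz")) for n in("side","top")}
px={"lamp":((448,283),(443,317)),"stand":((422,412),(314,315)),"collar":((520,309),(430,382)),"tall":((383,287),(435,264)),"short":((523,172),(610,377)),"nut":((527,523),(235,395)),"plate":((445,219),(532,308)),"pin":((463,238),(497,322))}
for n,i in(("side",0),("top",1)):
    s=S[n];C=cloud(s);t=[]
    for k,p in px.items():
        u,v=np.array(p[i])*.64
        a,b=int(u),int(v)
        r=40 if k=="plate" else 22
        R=C[b-r:b+r,a-r:a+r].reshape(-1,3);ctr=np.nanmedian(C[b-1:b+2,a-1:a+2].reshape(-1,3),0)
        g=np.nanpercentile(R[:,2],30) if k not in("plate",) else 0
        m=R[(R[:,2]>.006)&(np.linalg.norm(R[:,:2]-ctr[:2],axis=1)<(.11 if k=="plate" else .075 if k in("lamp","stand") else .035))]
        rc=cv2.minAreaRect(m[:,:2].astype(np.float32)*1000)
        print(n,k,"ctr",ctr.round(3),"n",len(m),"ztop",np.nanpercentile(m[:,2],[50,97]).round(4),"rect",np.round(rc[0],0),np.round(rc[1],0),round(rc[2]))
        if k not in("plate","pin"): t.append(tile(s,u,v))
    cv2.imwrite(f"pics/{n}1.png",np.vstack([np.hstack(t[:3]),np.hstack(t[3:])]))
p=np.vstack([tile(S["side"],445*.64,222*.64,50,37,4)[:,:], tile(S["top"],532*.64,308*.64,50,37,4)]);cv2.imwrite("pics/plate1.png",p)
E
```

```text
side lamp ctr [ 0.57  -0.02   0.045] n 436 ztop [0.0428 0.0481] rect [569. -36.] [109.  45.] 82
side stand ctr [0.589 0.221 0.008] n 963 ztop [0.0153 0.0647] rect [583. 232.] [ 73. 100.] 17
side collar ctr [ 0.44  -0.015  0.001] n 175 ztop [0.0152 0.0196] rect [439.  -4.] [48. 47.] 63
side tall ctr [ 0.681 -0.011  0.035] n 203 ztop [0.0271 0.055 ] rect [679. -12.] [40. 50.] 24
side short ctr [ 0.442 -0.36   0.018] n 82 ztop [0.0188 0.0298] rect [ 442. -356.] [45. 43.] 53
side nut ctr [0.423 0.391 0.016] n 249 ztop [0.016  0.0195] rect [424. 393.] [40. 35.] 77
side plate ctr [ 0.59  -0.217  0.008] n 1981 ztop [0.0087 0.0137] rect [ 589. -219.] [199. 200.] 69
side pin ctr [ 0.55  -0.142  0.036] n 188 ztop [0.0094 0.0392] rect [ 552. -149.] [65. 48.] 6
top lamp ctr [ 0.571 -0.034  0.046] n 383 ztop [0.0422 0.0495] rect [576. -33.] [134. 130.] 84
top stand ctr [0.586 0.234 0.009] n 522 ztop [0.0103 0.0661] rect [586. 237.] [134. 141.] 54
top collar ctr [ 0.441 -0.005 -0.   ] n 125 ztop [0.0151 0.0222] rect [441.  -2.] [51. 51.] 89
top tall ctr [ 0.679 -0.021  0.054] n 133 ztop [0.0291 0.055 ] rect [682. -26.] [60. 47.] 60
top short ctr [ 0.441 -0.369  0.025] n 92 ztop [0.0208 0.03  ] rect [ 438. -376.] [44. 59.] 72
top nut ctr [0.425 0.394 0.017] n 140 ztop [0.0155 0.0218] rect [428. 393.] [65. 51.] 89
top plate ctr [ 0.588 -0.22   0.008] n 2070 ztop [0.009  0.0149] rect [ 587. -217.] [211. 199.] 70
top pin ctr [ 0.56  -0.147  0.008] n 224 ztop [0.0091 0.0371] rect [ 560. -151.] [59. 66.] 88
```

View pics/top1.png

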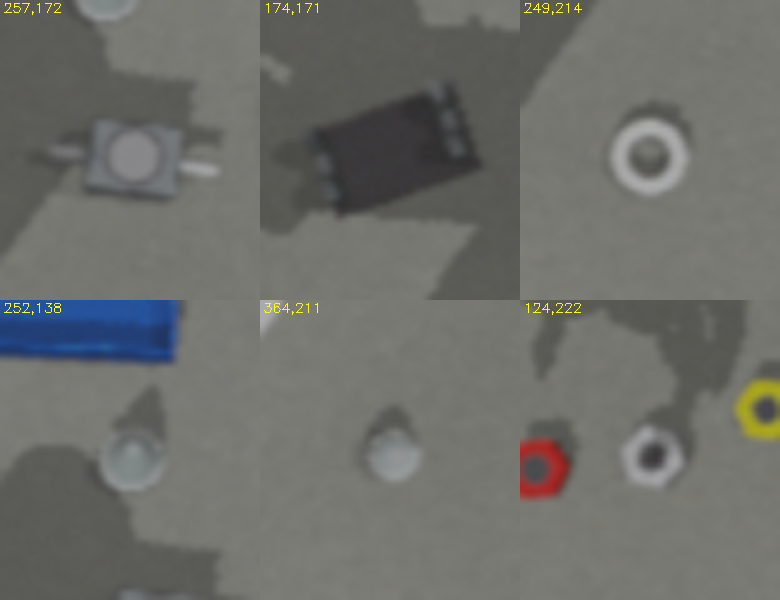

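View pics/side1.png

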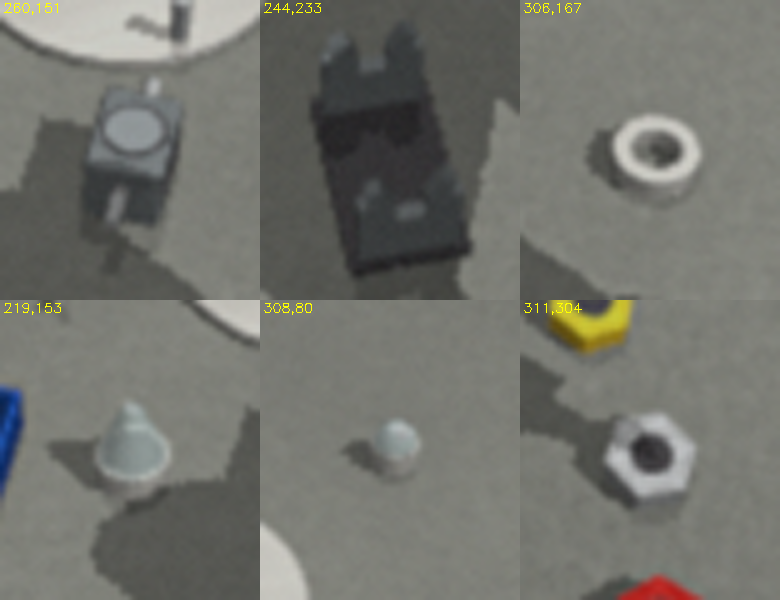

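View pics/plate1.png

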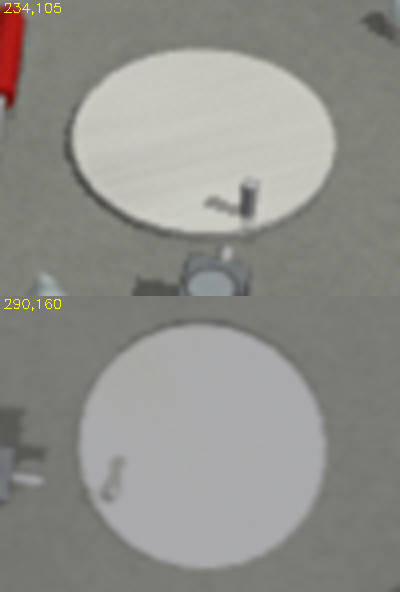

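The zoomed tiles give usable centres. In the top tiles the lamp box spans (96,119)-(175,199), the stand slots are at tile x=66,y=177 and x=188,y=119, and the collar is at (129,156). The nut is at (133,156), the tall-lens foot at (132,160) and the short lens at (133,155). In the side tiles the collar top is at (137,150), the nut top at (131,155), the tall apex at (130,102), and the pin tip is at (250,182) in the plate crop.

```bash
python3 - <<'E'
from h import *
S={n:dict(np.load(f"{n}0.npz")) for n in("side","top")}
T=lambda o,p,k=5:(o[0]+(p[0]+.5)/k-.5,o[1]+(p[1]+.5)/k-.5)
s,t=S["side"],S["top"]
def both(name,ps,pt,z,ks=5):
    m,e=tri(s,ps,t,pt);print(name,"tri",m.round(4),"gap",round(e,4),"| side@z",onz(s,*ps,z)[:2].round(4),"top@z",onz(t,*pt,z)[:2].round(4))
both("collar",T((306,167),(137,150)),T((249,214),(129,156)),.016)
both("tall apex",T((219,153),(130,103)),T((252,138),(134,149)),.055)
both("tall foot",T((219,153),(133,154)),T((252,138),(132,159)),.018)
both("short foot",T((308,80),(136,147)),T((364,211),(133,155)),.016)
both("nut",T((311,304),(131,155)),T((124,222),(133,156)),.016)
both("window",T((260,151),(134,130)),T((257,172),(133,155)),.044)
both("pin+y lamp",T((260,151),(113,212)),T((257,172),(51,152)),.026)
both("pin-y lamp",T((260,151),(153,83)),T((257,172),(217,171)),.026)
for l,p in(("side",[(105,88),(184,96),(170,172),(87,158)]),("top",[(96,119),(186,126),(175,199),(84,190)])):
    o=(260,151) if l=="side" else (257,172);q=np.array([onz(S[l],*T(o,a),.044)[:2] for a in p]);print(l,"lamp corners",q.round(4).tolist(),q.mean(0).round(4),"edge angs",[round(np.degrees(np.arctan2(*(q[(i+1)%4]-q[i])[::-1])),1) for i in range(4)],np.linalg.norm(np.diff(q,axis=0),axis=1).round(3))
both("plate",T((234,105),(204.5,139),4),T((290,160),(202.5,149),4),.008)
both("pin tip",T((234,105),(250,182),4),T((290,160),(113,191),4),.040)
print("pin base",onz(s,*T((234,105),(248,219),4),.008))
# stand
for l,o,ps in(("side",(244,233),[(76,45),(143,30),(110,190),(184,182)]),("top",(174,171),[(61,162),(71,190),(180,92),(196,147)])):
    for a in ps: print(l,"prong",onz(S[l],*T(o,a),.068)[:2].round(4))
# cloud: prong points, lamp top rect
for l in S:
    C=cloud(S[l]).reshape(-1,3)
    m=C[(C[:,2]>.056)&(abs(C[:,0]-.586)<.08)&(abs(C[:,1]-.234)<.08)]
    for sg in(1,-1):
        q=m[(m[:,1]-.234)*sg>0];print(l,"cheek",sg,len(q),q.mean(0).round(4))
    m=C[(C[:,2]>.040)&(abs(C[:,0]-.571)<.06)&(abs(C[:,1]+.034)<.06)];print(l,"lamp top",cv2.minAreaRect(m[:,:2].astype(np.float32)*1000),m.mean(0).round(4))
    b=C[(C[:,2]<.012)&(C[:,2]>.006)&(abs(C[:,0]-.586)<.06)&(abs(C[:,1]-.234)<.07)];print("base",len(b),cv2.minAreaRect(b[:,:2].astype(np.float32)*1000))
    m=C[(C[:,2]>.02)&(abs(C[:,0]-.55)<.03)&(abs(C[:,1]+.142)<.03)];print("pin",len(m),m.mean(0).round(4))
E
```

```text
collar tri [ 0.4385 -0.0032  0.0164] gap 0.0005 | side@z [ 0.4387 -0.0036] top@z [ 0.4383 -0.0032]
tall apex tri [ 0.6815 -0.0219  0.0601] gap 0.0027 | side@z [ 0.6836 -0.0268] top@z [ 0.6812 -0.022 ]
tall foot tri [ 0.682  -0.0215  0.019 ] gap 0.0003 | side@z [ 0.6823 -0.0223] top@z [ 0.682  -0.0215]
short foot tri [ 0.4394 -0.3726  0.0126] gap 0.0004 | side@z [ 0.4396 -0.3685] top@z [ 0.4395 -0.3717]
nut tri [0.4229 0.3931 0.0169] gap 0.0009 | side@z [0.4232 0.3926] top@z [0.4225 0.3934]
window tri [ 0.5694 -0.0341  0.0472] gap 0.0005 | side@z [ 0.5697 -0.0371] top@z [ 0.5696 -0.0342]
pin+y lamp tri [0.5751 0.0175 0.0375] gap 0.0029 | side@z [0.5769 0.0076] top@z [0.5751 0.0176]
pin-y lamp tri [ 0.5611 -0.0883  0.0277] gap 0.0024 | side@z [ 0.5624 -0.0901] top@z [ 0.5601 -0.0883]
side lamp corners [[0.5882, -0.0665], [0.5441, -0.0654], [0.548, -0.0089], [0.5935, -0.0139]] [ 0.5685 -0.0387] edge angs [np.float64(178.6), np.float64(86.1), np.float64(-6.3), np.float64(-95.7)] [0.044 0.057 0.046]
top lamp corners [[0.5932, -0.0115], [0.5873, -0.0684], [0.5409, -0.0599], [0.5481, -0.002
[... 598 characters left out ...]
 [0.5758 0.273  0.0629]
side cheek -1 54 [0.6019 0.1924 0.0628]
side lamp top ((569.5576171875, -35.56456756591797), (62.00831604003906, 44.6892204284668), 82.92050170898438) [ 0.5697 -0.0334  0.0447]
base 449 ((583.3389892578125, 232.48463439941406), (72.82807922363281, 99.47188568115234), 16.97794532775879)
pin 29 [ 0.5507 -0.1418  0.0328]
top cheek 1 26 [0.574  0.2736 0.0647]
top cheek -1 26 [0.6007 0.1944 0.0638]
top lamp top ((568.7857055664062, -33.44718933105469), (59.49169921875, 44.159385681152344), 82.78939819335938) [ 0.568  -0.0334  0.0449]
base 324 ((586.3746948242188, 235.19873046875), (138.04824829101562, 111.44244384765625), 88.75679016113281)
pin 14 [ 0.5485 -0.1418  0.0362]
```

```bash
cat >> h.py <<'E'
def go(x,y,z,B=None):
    from bench import robot
    from scipy.spatial.transform import Rotation as R
    o=robot.get_obs();q=o["tool_rot"];M=R.from_quat(np.r_[q[1:],q[0]]).as_matrix()
    d=M.T@(np.array([x,y,z])-o["position"])/.05
    b=np.degrees(np.arctan2(M[1,1],M[0,1]))
    r=0 if B is None else (b-B+90)%180-90
    print("t",round(o["clock"],2),"pos",o["position"].round(4),"closing ang",round(b,1),"j6",np.degrees(o["joints"][5]).round(),"F",o["contact_force"].round(1),"gap",round(o["finger_gap"],4),"grip",round(o["grasp_force"],1))
    print("dp",d.round(3),"roll",round(r,1))
E
python3 - <<'E'
from h import *
for n,(u,v) in(("side",(527,523)),("top",(235,395))):
    s=dict(np.load(f"{n}0.npz"));u=int(u*.64);v=int(v*.64);r=11
    g=s["img"][v-r:v+r+1,u-r:u+r+1].astype(int)
    g=cv2.resize(g.astype(np.float32),None,fx=4,fy=4,interpolation=cv2.INTER_CUBIC)
    m=(g.min(2)>(165 if n=="side" else 150)).astype(np.uint8)
    c=max(cv2.findContours(m,0,2)[0],key=cv2.contourArea)[:,0]
    P=np.array([onz(s,u-r+(a+.5)/4-.5,v-r+(b+.5)/4-.5,.016)[:2] for a,b in c])*1000
    w=[np.ptp(P@[np.cos(t),np.sin(t)]) for t in np.radians(range(0,180,6))]
    print(n,g.max(),len(c),np.round(cv2.minEnclosingCircle(P.astype(np.float32))[0]),cv2.minAreaRect(P.astype(np.float32)),np.round(w).astype(int))
    fs=np.exp(1j*np.radians(6)*np.arange(30)*6);print("min width ang mod 60:",(np.degrees(np.angle(-(np.array(w)*fs).sum()))/6)%60)
go(.423,.393,.12,None)
E
```

```text
side 196.29816 123 [423. 392.] ((421.2132263183594, 393.6273193359375), (33.34890365600586, 32.490478515625), 45.608421325683594) [36 37 37 37 37 36 35 34 34 35 37 37 38 38 37 36 35 34 34 34 34 34 33 32
 32 33 33 33 34 35]
min width ang mod 60: 42.29958990685158
top 164.49805 85 [422. 394.] ((419.73895263671875, 396.443359375), (30.896129608154297, 27.96873664855957), 46.43810272216797) [33 34 34 34 34 33 33 31 31 33 34 34 34 34 34 33 32 31 31 31 30 30 29 28
 29 30 31 31 32 33]
min width ang mod 60: 40.40079922981985
t 0.1 pos [0.2469 0.4912 0.2308] closing ang 63.3 j6 -12.0 F [-0.6  0.6 -0. ] gap 0.085 grip 0.0
dp [-4.03  -0.17   2.215] roll 0
```

```bash
python3 -m inch '{"jaw":[62,62,62,62,62,62,62,62],"dp":[[-0.8,0,0.3],[-1.6,0,0.7],[-2.4,-0.1,1.1],[-3.2,-0.15,1.6],[-4.03,-0.17,2.0],[-4.03,-0.17,2.6],[-4.03,-0.17,3.2],[-4.03,-0.17,3.2]],"roll":[4,8,12,16,21.3,21.3,21.3,21.3]}' 40; python3 -c "
from h import *;go(.423,.393,.003,42)"
```

```text
clock: 1.1
position: [0.4222, 0.3926, 0.0694]
tool_rot: [-0.001, 0.407, 0.914, -0.002]
contact_force: [0.9, 0.9, 0.5]
finger_gap: 0.0621
grasp_force: 0.0
t 1.1 pos [0.4222 0.3926 0.0694] closing ang 42.0 j6 -11.0 F [0.9 0.9 0.5] gap 0.0621 grip 0.0
dp [-0.005  0.024  1.328] roll 0.0
```

```bash
python3 -m inch '{"jaw":[62,62,62,62,62,30,30,30],"dp":[[0,0.02,0.5],[0,0.02,0.9],[0,0.02,1.2],[0,0.02,1.33],[0,0.02,1.33],[0,0.02,1.33],[0,0.02,1.33],[0,0.02,1.33]],"roll":[0,0,0,0,0,0,0,0]}' 40; python3 -m inch '{"jaw":[30,30,30,30],"dp":[[0,0,0],[0,0,0],[0,0,0],[0,0,0]],"roll":[0,0,0,0]}'; python3 -c "
from h import *
e=np.array([np.cos(np.radians(115.7)),np.sin(np.radians(115.7))]);p=np.array([.588,-.221])
print('short',p+.051*e,'nut',p-.054*e)
go(*(p-.054*e),.12,25.7)"
```

```text
clock: 2.1
position: [0.4243, 0.3942, 0.0057]
tool_rot: [0.0, 0.407, 0.914, 0.001]
contact_force: [-1.6, 1.3, 6.0]
finger_gap: 0.0346
grasp_force: 40.6
clock: 2.6
position: [0.4243, 0.3942, 0.0057]
tool_rot: [0.0, 0.407, 0.914, 0.001]
contact_force: [-1.4, -0.2, 5.5]
finger_gap: 0.0348
grasp_force: 40.6
short [ 0.56588339 -0.17504507] nut [ 0.61141759 -0.26965816]
t 2.6 pos [0.4243 0.3942 0.0057] closing ang 42.0 j6 -11.0 F [-1.4 -0.2  5.5] gap 0.0348 grip 40.6
dp [-12.37   -6.103  -2.292] roll 16.3
```

```bash
python3 -m inch '{"jaw":[30,30,30,30,30,30,30,30],"dp":[[0,0,-0.6],[-0.4,-0.2,-1.6],[-1.3,-0.7,-2.3],[-2.4,-1.2,-2.3],[-3.5,-1.7,-2.3],[-4.6,-2.2,-2.3],[-5.7,-2.7,-2.3],[-6.6,-3.2,-2.3]],"roll":[0,0,2,4,6,8,10,12]}' ; python3 -c "
from h import *
go(.6114,-.2697,.12,25.7)"
```

```text
clock: 3.6
position: [0.5264, 0.0394, 0.1199]
tool_rot: [0.0, 0.501, 0.866, 0.0]
contact_force: [1.0, 0.3, -1.0]
finger_gap: 0.035
grasp_force: 40.3
t 3.6 pos [0.5264 0.0394 0.1199] closing ang 29.9 j6 -38.0 F [ 1.   0.3 -1. ] gap 0.035 grip 40.3
dp [-6.207e+00 -1.608e+00 -1.000e-03] roll 4.2
```

```bash
python3 -m inch '{"jaw":[30,30,30,30,30,30,30,30],"dp":[[-1,-0.25,0],[-2.1,-0.54,0],[-3.2,-0.82,0],[-4.3,-1.1,0],[-5.3,-1.37,0],[-6.0,-1.56,0],[-6.2,-1.61,0],[-6.2,-1.61,0.5]],"roll":[1,2,3,4.2,4.2,4.2,4.2,4.2]}' ; python3 -c "
from h import *
go(.6114,-.2697,.0155,25.7)"
```

```text
clock: 4.6
position: [0.612, -0.2676, 0.096]
tool_rot: [0.002, 0.532, 0.847, 0.0]
contact_force: [-0.6, 0.1, -1.0]
finger_gap: 0.0348
grasp_force: 40.3
t 4.6 pos [ 0.612  -0.2676  0.096 ] closing ang 25.8 j6 -60.0 F [-0.6  0.1 -1. ] gap 0.0348 grip 40.3
dp [-0.027 -0.032  1.61 ] roll 0.1
```

```bash
python3 -m inch '{"jaw":[30,30,30,30,30,30,30,30],"dp":[[0,0,0.5],[0,0,1.0],[0,0,1.3],[0,0,1.45],[0,0,1.52],[0,0,1.56],[0,0,1.58],[0,0,1.58]],"roll":[0,0,0,0,0,0,0,0]}' ; python3 -c "
from h import *
go(.6114,-.2697,.0145,25.7)"
```

```text
clock: 5.6
position: [0.6114, -0.2671, 0.0161]
tool_rot: [0.0, 0.531, 0.847, -0.0]
contact_force: [-0.3, 0.9, -1.2]
finger_gap: 0.0346
grasp_force: 40.3
t 5.6 pos [ 0.6114 -0.2671  0.0161] closing ang 25.8 j6 -60.0 F [-0.3  0.9 -1.2] gap 0.0346 grip 40.3
dp [-0.047 -0.022  0.032] roll 0.1
```

Lower another 2 mm, release, and rise.

```bash
python3 -m inch '{"jaw":[30,30,50,60,60,60,60,60],"dp":[[-0.04,-0.02,0.03],[-0.04,-0.02,0.04],[-0.04,-0.02,0.04],[-0.04,-0.02,0.04],[-0.04,-0.02,0.0],[-0.04,-0.02,-0.5],[-0.04,-0.02,-1.2],[-0.04,-0.02,-2]],"roll":[0,0,0,0,0,0,0,0]}' ; python3 -c "
from h import *
go(.440,-.371,.07,25.7)"
```

```text
clock: 6.6
position: [0.6111, -0.2691, 0.1168]
tool_rot: [-0.0, 0.531, 0.847, 0.0]
contact_force: [0.1, -0.1, 1.4]
finger_gap: 0.06
grasp_force: 0.0
t 6.6 pos [ 0.6111 -0.2691  0.1168] closing ang 25.8 j6 -60.0 F [ 0.1 -0.1  1.4] gap 0.06 grip 0.0
dp [-0.345 -3.967  0.936] roll 0.1
```

```bash
python3 -m inch '{"jaw":[55,55,55,55,55,55,55,55],"dp":[[-0.1,-1.0,0],[-0.2,-2.2,0],[-0.3,-3.3,0.2],[-0.345,-3.9,0.6],[-0.345,-3.97,1.0],[-0.345,-3.97,1.4],[-0.345,-3.97,1.6],[-0.345,-3.97,1.6]],"roll":[0,0,0,0,0,0,0,0]}' ; python3 - <<'E'
from h import *
from bench import robot
go(.440,-.371,.0065,25.7)
s=robot.snapshot("side");np.savez("a.npz",**s)
cv2.imwrite("pics/a.png",np.hstack([tile(s,525*.64,165*.64,40,40,5),tile(s,430*.64,205*.64,40,40,5)]))
E
```

```text
clock: 7.6
position: [0.4401, -0.3711, 0.0357]
tool_rot: [-0.0, 0.531, 0.847, 0.0]
contact_force: [-0.3, 0.1, 0.7]
finger_gap: 0.0548
grasp_force: 0.0
t 7.6 pos [ 0.4401 -0.3711  0.0357] closing ang 25.8 j6 -78.0 F [-0.3  0.1  0.7] gap 0.0548 grip 0.0
dp [ 0.002 -0.002  0.583] roll 0.1
```

View pics/a.png

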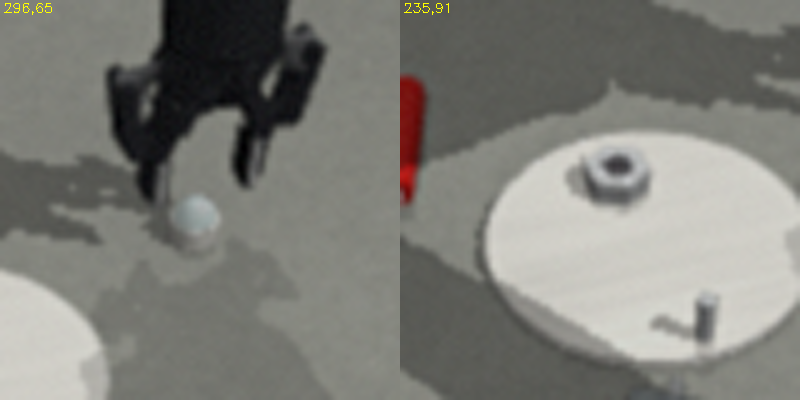

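The nut lies flat on the plate at (616,165), on the far side from the pin. The fingers straddle the short lens at (196,215). Descending to grip it.

```bash
python3 -m inch '{"jaw":[55,55,55,55,26,26,26,26],"dp":[[0,0,0.3],[0,0,0.5],[0,0,0.57],[0,0,0.57],[0,0,0.57],[0,0,0.57],[0,0,0.57],[0,0,0.57]],"roll":[0,0,0,0,0,0,0,0]}' 30; python3 -c "
from h import *
go(.5659,-.175,.09,25.7)"
```

```text
clock: 8.65
position: [0.4403, -0.3714, 0.0078]
tool_rot: [0.0, 0.531, 0.847, -0.0]
contact_force: [-0.3, 1.2, 5.9]
finger_gap: 0.0294
grasp_force: 29.6
t 8.65 pos [ 0.4403 -0.3714  0.0078] closing ang 25.8 j6 -78.0 F [-0.3  1.2  5.9] gap 0.0294 grip 29.6
dp [ 2.441  3.973 -1.645] roll 0.1
```

```bash
python3 -m inch '{"jaw":[26,26,26,26,26,26,26,26],"dp":[[0,0,-0.4],[0,0,-1.0],[0.2,0.3,-1.6],[0.7,1.1,-1.7],[1.3,2.2,-1.7],[1.9,3.1,-1.7],[2.4,3.9,-1.7],[2.44,3.97,-1.7]],"roll":[0,0,0,0,0,0,0,0]}'; python3 - <<'E'
from h import *
from bench import robot
go(.5659,-.175,.0155,25.7)
s=robot.snapshot("side");t=robot.snapshot("top")
cv2.imwrite("pics/b.png",np.hstack([tile(s,440*.64,190*.64,40,40,5),tile(t,532*.64,308*.64,40,40,5)]))
E
```

```text
clock: 9.65
position: [0.5666, -0.1723, 0.092]
tool_rot: [-0.0, 0.53, 0.848, 0.0]
contact_force: [-0.1, -0.4, -1.1]
finger_gap: 0.0289
grasp_force: 29.8
t 9.65 pos [ 0.5666 -0.1723  0.092 ] closing ang 26.0 j6 -54.0 F [-0.1 -0.4 -1.1] gap 0.0289 grip 29.8
dp [-0.043 -0.036  1.529] roll 0.3
```

View pics/b.png

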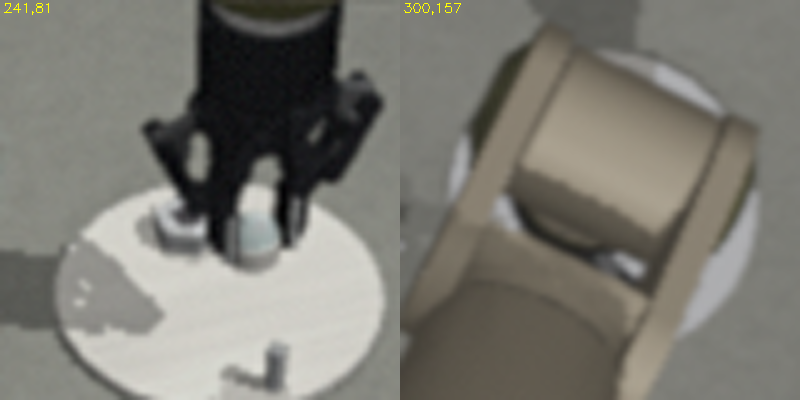

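Both views show the lens held upright between the fingers at (253,240), with the nut untouched at (180,225). Lowering it.

```bash
python3 -m inch '{"jaw":[26,26,26,26,26,26,26,26],"dp":[[-0.02,-0.02,0.5],[-0.02,-0.02,1.0],[-0.02,-0.02,1.25],[-0.02,-0.02,1.4],[-0.02,-0.02,1.47],[-0.02,-0.02,1.5],[-0.02,-0.02,1.52],[-0.02,-0.02,1.52]],"roll":[0,0,0,0,0,0,0,0]}'; python3 -c "
from h import *
go(.5659,-.175,.0155,25.7)"
```

```text
clock: 10.75
position: [0.5653, -0.1763, 0.0166]
tool_rot: [0.0, 0.531, 0.847, 0.0]
contact_force: [-0.5, -0.2, -0.7]
finger_gap: 0.0289
grasp_force: 29.8
t 10.75 pos [ 0.5653 -0.1763  0.0166] closing ang 25.8 j6 -55.0 F [-0.5 -0.2 -0.7] gap 0.0289 grip 29.8
dp [0.018 0.022 0.021] roll 0.1
```

```bash
python3 -m inch '{"jaw":[26,26,50,55,55,55,55,55],"dp":[[0.02,0.02,0.02],[0.02,0.02,0.03],[0.02,0.02,0.03],[0.02,0.02,0.03],[0.02,0.02,0],[0.02,0.02,-0.5],[0.02,0.02,-1.2],[0.02,0.02,-2]],"roll":[0,0,0,0,0,0,0,0]}' ; python3 -c "
from h import *
go(.4385,-.0035,.04,25.7)"
```

```text
clock: 11.75
position: [0.5654, -0.1748, 0.1171]
tool_rot: [-0.001, 0.531, 0.847, -0.0]
contact_force: [0.8, -0.1, -0.7]
finger_gap: 0.0548
grasp_force: 0.0
t 11.75 pos [ 0.5654 -0.1748  0.1171] closing ang 25.8 j6 -54.0 F [ 0.8 -0.1 -0.7] gap 0.0548 grip 0.0
dp [ 4.187 -0.792  1.546] roll 0.1
```

```bash
python3 -m inch '{"jaw":[70,70,70,70,70,70,70,70],"dp":[[1.0,-0.2,0],[2.2,-0.4,0],[3.3,-0.6,0.3],[4.0,-0.78,0.8],[4.19,-0.79,1.4],[4.19,-0.79,1.9],[4.19,-0.79,2.2],[4.19,-0.79,2.2]],"roll":[0,0,0,0,0,0,0,0]}' ;python3 -m inch '{"jaw":[70,44,44,44,44,44],"dp":[[0,0,0],[0,0,0],[0,0,0],[0,0,0],[0,0,0],[0,0,0]],"roll":[0,0,0,0,0,0]}' 40; python3 -c "
from h import *
go(.588,-.221,.12,25.7)"
```

```text
clock: 12.75
position: [0.4385, -0.0034, 0.0058]
tool_rot: [-0.001, 0.531, 0.847, -0.0]
contact_force: [-0.4, 0.2, 0.2]
finger_gap: 0.0699
grasp_force: 0.0
clock: 13.5
position: [0.4392, -0.0037, 0.0073]
tool_rot: [0.001, 0.531, 0.847, 0.0]
contact_force: [-1.4, 0.4, 11.3]
finger_gap: 0.0451
grasp_force: 39.3
t 13.5 pos [ 0.4392 -0.0037  0.0073] closing ang 25.8 j6 -42.0 F [-1.4  0.4 11.3] gap 0.0451 grip 39.3
dp [-5.212  0.787 -2.246] roll 0.1
```

```bash
python3 -m inch '{"jaw":[44,44,44,44,44,44,44,44],"dp":[[0,0,-0.6],[0,0,-1.4],[-0.6,0.1,-2.0],[-1.7,0.26,-2.1],[-2.9,0.43,-2.1],[-4.0,0.6,-2.1],[-5.0,0.75,-2.1],[-5.21,0.79,-2.1]],"roll":[0,0,0,0,0,0,0,0]}'; python3 -m inch '{"jaw":[44,44],"dp":[[0,0,0],[0,0,0]],"roll":[0,0]}';python3 - <<'E'
from h import *
from bench import robot
go(.588,-.221,.0155,25.7)
s=robot.snapshot("side");t=robot.snapshot("top")
cv2.imwrite("pics/c.png",np.hstack([tile(s,440*.64,190*.64,40,40,5),tile(t,532*.64,308*.64,40,40,5)]))
E
```

```text
clock: 14.5
position: [0.5886, -0.2233, 0.111]
tool_rot: [0.0, 0.532, 0.847, -0.0]
contact_force: [-1.2, -0.0, -1.2]
finger_gap: 0.045
grasp_force: 41.7
clock: 14.75
position: [0.5873, -0.2196, 0.1115]
tool_rot: [-0.0, 0.531, 0.847, 0.0]
contact_force: [-0.1, -0.6, -0.5]
finger_gap: 0.0453
grasp_force: 41.7
t 14.75 pos [ 0.5873 -0.2196  0.1115] closing ang 25.9 j6 -57.0 F [-0.1 -0.6 -0.5] gap 0.0453 grip 41.7
dp [-3.40e-02  1.00e-03  1.92e+00] roll 0.2
```

View pics/c.png

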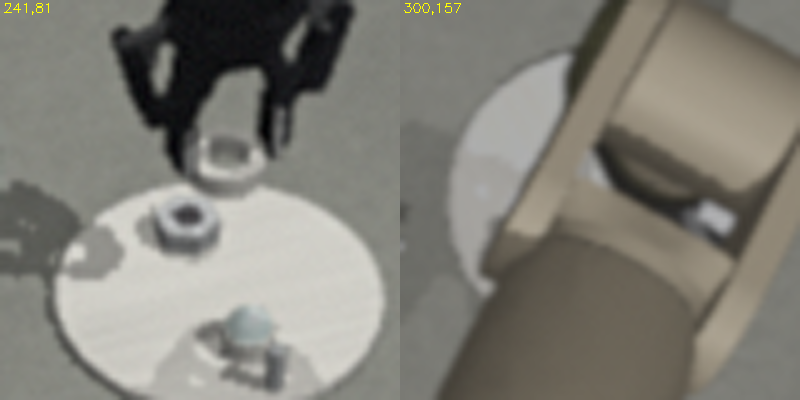

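The collar is held level at (228,155), the nut is at (187,215) and the short lens stands at (248,325) near the pin (275,365). I'll check the two placed parts in the plate frame.

```bash
python3 - <<'E'
from h import *
s=dict(np.load("a.npz"));T=lambda o,p,k=5:(o[0]+(p[0]+.5)/k-.5,o[1]+(p[1]+.5)/k-.5)
a=np.radians(115.7);e=np.array([np.cos(a),np.sin(a)]);f=np.array([-e[1],e[0]])
for n,p,z in(("nut",(187,215),.024),("short",(248,324),.028),("shortfoot",(250,333),.024),("pintip",(276,348),.040)):
    w=onz(s,*T((241,81),p),z)[:2];print(n,w.round(4),((w-[.588,-.221])@e).round(4),((w-[.588,-.221])@f).round(4))
E
```

```text
nut [ 0.6131 -0.2705] -0.0555 -0.0012
short [ 0.5687 -0.1756] 0.0492 -0.0023
shortfoot [ 0.5671 -0.1723] 0.0529 -0.0023
pintip [ 0.5509 -0.1456] 0.084 0.0007
```

Both are well inside the limits. Lowering the collar straight down.

```bash
python3 -m inch '{"jaw":[44,44,44,44,44,44,44,44],"dp":[[-0.03,0,0.5],[-0.03,0,1.1],[-0.03,0,1.5],[-0.03,0,1.7],[-0.03,0,1.8],[-0.03,0,1.86],[-0.03,0,1.9],[-0.03,0,1.9]],"roll":[0,0,0,0,0,0,0,0]}'; python3 -m inch '{"jaw":[44,52,58,62,62,62,62,62],"dp":[[0,0,0.02],[0,0,0.02],[0,0,0.02],[0,0,0],[0,0,-0.1],[0,0,-0.6],[0,0,-1.2],[0,0,-2]],"roll":[0,0,0,0,0,0,0,0]}'; python3 -c "
from h import *
go(.682,-.022,.06,80)"
```

```text
clock: 15.85
position: [0.5886, -0.2223, 0.0166]
tool_rot: [0.0, 0.531, 0.847, 0.0]
contact_force: [-0.8, 1.0, -0.9]
finger_gap: 0.0452
grasp_force: 41.7
clock: 16.85
position: [0.5882, -0.222, 0.1171]
tool_rot: [-0.001, 0.531, 0.847, -0.0]
contact_force: [0.1, -1.0, 1.4]
finger_gap: 0.0621
grasp_force: 0.0
t 16.85 pos [ 0.5882 -0.222   0.1171] closing ang 25.8 j6 -57.0 F [ 0.1 -1.   1.4] gap 0.0621 grip 0.0
dp [2.783 3.432 1.143] roll -54.2
```

```bash
python3 -m inch '{"jaw":[64,64,64,64,64,64,64,64],"dp":[[0.7,0.85,0],[1.4,1.7,0],[2.1,2.55,0],[2.7,3.35,0],[2.78,3.43,0.3],[2.78,3.43,0.9],[2.78,3.43,1.1],[2.78,3.43,1.1]],"roll":[-9,-18,-27,-36,-45,-54,-54,-54]}';python3 - <<'E'
from h import *
from bench import robot
go(.682,-.022,.0065,80)
s=robot.snapshot("side");t=robot.snapshot("top")
cv2.imwrite("pics/d.png",np.hstack([tile(s,383*.64,270*.64,40,40,5),tile(s,440*.64,190*.64,40,40,5)]))
E
```

```text
clock: 17.85
position: [0.6823, -0.0226, 0.0614]
tool_rot: [-0.0, 0.09, 0.996, 0.0]
contact_force: [0.1, -0.1, 0.1]
finger_gap: 0.0636
grasp_force: 0.0
t 17.85 pos [ 0.6823 -0.0226  0.0614] closing ang 79.6 j6 -91.0 F [ 0.1 -0.1  0.1] gap 0.0636 grip 0.0
dp [0.008 0.01  1.097] roll -0.4
```

View pics/d.png

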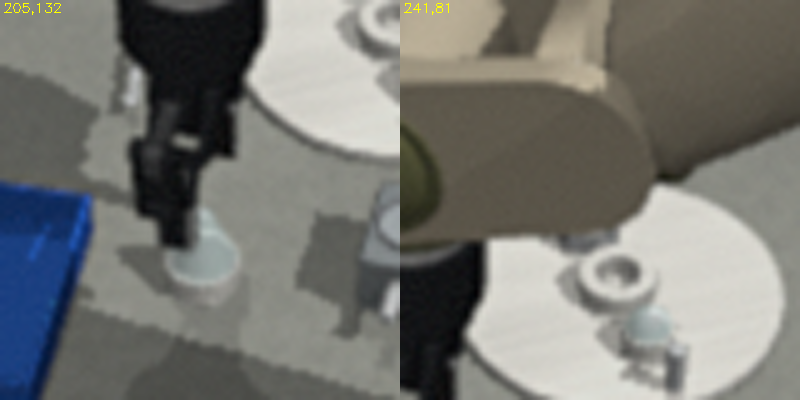

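The collar lies flat at plate centre (610,275). The fingers straddle the tall lens (203,255), and the tray edge at (90,200) is clear.

```bash
python3 -m inch '{"jaw":[64,64,64,64,38,38,38,38],"dp":[[0,0,0.5],[0,0,0.9],[0,0,1.07],[0,0,1.07],[0,0,1.07],[0,0,1.07],[0,0,1.07],[0,0,1.07]],"roll":[0,0,0,0,0,0,0,0]}' 35; python3 -m inch '{"jaw":[38,38,38,38],"dp":[[0,0,0],[0,0,0],[0,0,-0.5],[0,0,-1]],"roll":[0,0,0,0]}'; python3 -c "
from h import *
go(.588,-.222,.13,25.7)"
```

```text
clock: 18.95
position: [0.683, -0.0225, 0.0093]
tool_rot: [0.001, 0.089, 0.996, -0.0]
contact_force: [-0.9, -0.3, 5.5]
finger_gap: 0.0394
grasp_force: 34.9
clock: 19.45
position: [0.6823, -0.0224, 0.0585]
tool_rot: [-0.0, 0.089, 0.996, 0.0]
contact_force: [-0.5, 0.8, -0.5]
finger_gap: 0.0391
grasp_force: 35.3
t 19.45 pos [ 0.6823 -0.0224  0.0585] closing ang 79.8 j6 -92.0 F [-0.5  0.8 -0.5] gap 0.0391 grip 35.3
dp [ 1.15  -4.263 -1.43 ] roll 54.1
```

```bash
python3 -m inch '{"jaw":[38,38,38,38,38,38,38,38],"dp":[[0,0,-0.8],[0.3,-0.9,-1.4],[0.5,-1.9,-1.43],[0.8,-3.0,-1.43],[1.05,-3.9,-1.43],[1.15,-4.26,-1.43],[1.15,-4.26,-1.43],[1.15,-4.26,-1.43]],"roll":[0,9,18,27,36,45,54,54]}'; python3 - <<'E'
from h import *
s=dict(np.load("a.npz"));T=lambda o,p,k=5:(o[0]+(p[0]+.5)/k-.5,o[1]+(p[1]+.5)/k-.5)
print(onz(s,*T((241,81),(212,273)),.024))
go(.588,-.222,.0345,25.7)
E
```

```text
clock: 20.45
position: [0.588, -0.222, 0.1295]
tool_rot: [0.0, 0.531, 0.847, 0.0]
contact_force: [0.2, -0.1, 0.0]
finger_gap: 0.0391
grasp_force: 35.5
[ 0.59358532 -0.22077139  0.024     ]
t 20.45 pos [ 0.588  -0.222   0.1295] closing ang 25.9 j6 -57.0 F [ 0.2 -0.1  0. ] gap 0.0391 grip 35.5
dp [ 1.0e-03 -1.0e-03  1.9e+00] roll 0.2
```

```bash
python3 - <<'E'
from h import *
from bench import robot
s=robot.snapshot("side")
cv2.imwrite("pics/e.png",tile(s,282,138,36,28,11))
C=cloud(s).reshape(-1,3);m=C[(C[:,2]>.018)&(C[:,2]<.028)&(np.hypot(C[:,0]-.59,C[:,1]+.221)<.034)]
print(len(m),cv2.minEnclosingCircle(m[:,:2].astype(np.float32)*1000),np.percentile(m,[2,98],axis=0).round(4).tolist())
E
```

```text
113 ((591.4904174804688, -223.93148803710938), 28.337434768676758) [[0.5691, -0.247, 0.0182], [0.6114, -0.198, 0.0272]]
```

View pics/e.png

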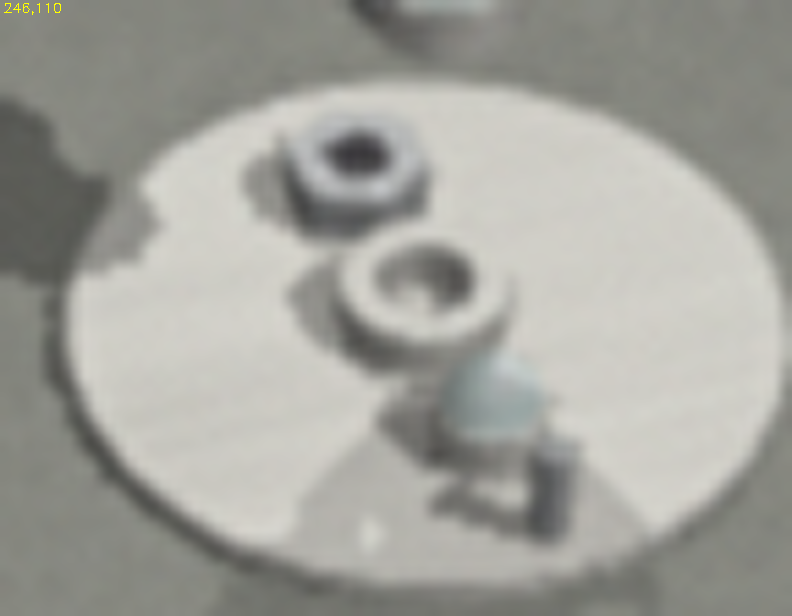

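The collar top ring is centred at about (424,288), the nut at (357,157), and the short lens dome at (494,395).

```bash
python3 - <<'E'
from h import *
s=dict(np.load("a.npz"));T=lambda o,p,k=11:(o[0]+(p[0]+.5)/k-.5,o[1]+(p[1]+.5)/k-.5)
for n,p,z in(("collar",(424,288),.024),("nut",(357,157),.024),("plate",(424,330),.008),("L",(65,330),.008),("R",(785,330),.008),("pin",(558,455),.04)): print(n,onz(s,*T((246,110),p),z).round(4))
go(.590,-.222,.0345,25.7)
E
```

```text
collar [ 0.5901 -0.2189  0.024 ]
nut [ 0.6131 -0.2695  0.024 ]
plate [ 0.5896 -0.2191  0.008 ]
L [ 0.6879 -0.208   0.008 ]
R [ 0.4906 -0.2303  0.008 ]
pin [ 0.5494 -0.1429  0.04  ]
t 20.5 pos [ 0.5881 -0.2218  0.1295] closing ang 26.0 j6 -57.0 F [-0.2  0.2 -0.5] gap 0.0392 grip 35.5
dp [-0.02   0.031  1.899] roll 0.3
```

```bash
python3 -m inch '{"jaw":[38,38,38,38,38,38,38,38],"dp":[[0.01,0.01,0.5],[0.01,0.01,1.0],[0.01,0.01,1.4],[0.01,0.01,1.65],[0.01,0.01,1.8],[0.01,0.01,1.86],[0.01,0.01,1.88],[0.01,0.01,1.88]],"roll":[0,0,0,0,0,0,0,0]}'; python3 -c "
from h import *
go(.588,-.2215,.0333,25.7)"
```

```text
clock: 21.5
position: [0.5885, -0.2213, 0.0357]
tool_rot: [0.0, 0.531, 0.847, 0.0]
contact_force: [-1.0, 0.4, 0.0]
finger_gap: 0.0386
grasp_force: 35.5
t 21.5 pos [ 0.5885 -0.2213  0.0357] closing ang 25.8 j6 -57.0 F [-1.   0.4  0. ] gap 0.0386 grip 35.5
dp [ 0.001 -0.012  0.049] roll 0.1
```

```bash
python3 -m inch '{"jaw":[38,38,38],"dp":[[0,0,0.03],[0,0,0.04],[0,0,0.05]],"roll":[0,0,0]}'; python3 -m inch '{"jaw":[46,52,58,58,58,58,58,58],"dp":[[0,0,0],[0,0,0],[0,0,-0.02],[0,0,-0.2],[0,0,-0.6],[0,0,-1.2],[0,0,-2],[0,0,-2]],"roll":[0,0,0,0,0,0,0,0]}'; python3 -c "
from h import *
go(.569,-.035,.10,-7.2)"
```

```text
clock: 21.88
position: [0.5884, -0.2212, 0.0333]
tool_rot: [0.0, 0.531, 0.847, -0.0]
contact_force: [-2.4, 0.9, 5.8]
finger_gap: 0.0388
grasp_force: 36.0
clock: 22.88
position: [0.5896, -0.2219, 0.1367]
tool_rot: [0.004, 0.531, 0.847, 0.0]
contact_force: [-0.1, -0.2, -0.2]
finger_gap: 0.0578
grasp_force: 0.0
t 22.88 pos [ 0.5896 -0.2219  0.1367] closing ang 25.8 j6 -57.0 F [-0.1 -0.2 -0.2] gap 0.0578 grip 0.0
dp [3.549 1.254 0.718] roll 33.0
```

```bash
python3 -m inch '{"jaw":[68,68,68,68,68,68,68,68],"dp":[[0.9,0.3,0],[1.8,0.65,0],[2.7,0.95,0],[3.5,1.23,0],[3.55,1.25,0.3],[3.55,1.25,0.9],[3.55,1.25,1.1],[3.55,1.25,1.1]],"roll":[8,16,25,33,33,33,33,33]}';python3 - <<'E'
from h import *
from bench import robot
go(.569,-.0345,.009,-7.2)
s=robot.snapshot("side")
cv2.imwrite("pics/f.png",np.hstack([tile(s,447*.64,270*.64,40,40,5),tile(s,440*.64,190*.64,40,40,5)]))
E
```

```text
clock: 23.88
position: [0.5672, -0.0348, 0.0772]
tool_rot: [-0.001, 0.75, 0.661, -0.0]
contact_force: [0.2, 0.0, 0.5]
finger_gap: 0.0682
grasp_force: 0.0
t 23.88 pos [ 0.5672 -0.0348  0.0772] closing ang -7.2 j6 -8.0 F [0.2 0.  0.5] gap 0.0682 grip 0.0
dp [0.01  0.038 1.365] roll 0.0
```

View pics/f.png

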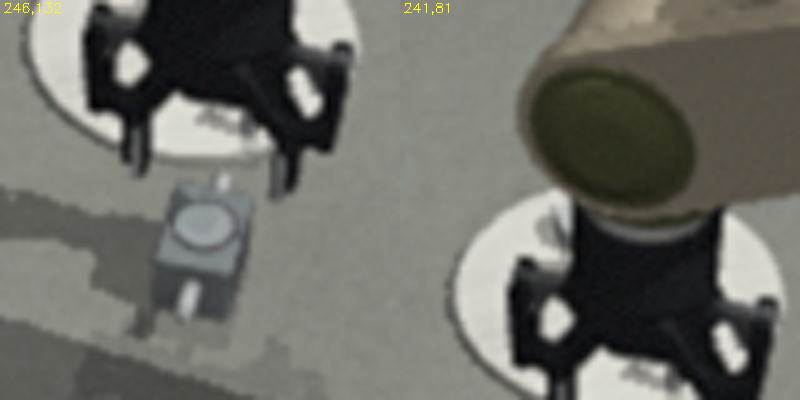

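The fingers at (135,160) and (285,180) straddle the lamp (205,240), squarely aligned. Descend and grip.

```bash
python3 -m inch '{"jaw":[68,68,68,68,68,38,38,38],"dp":[[0.01,0.04,0.4],[0.01,0.04,0.8],[0.01,0.04,1.1],[0.01,0.04,1.3],[0.01,0.04,1.35],[0.01,0.04,1.35],[0.01,0.04,1.35],[0.01,0.04,1.35]],"roll":[0,0,0,0,0,0,0,0]}' 50; python3 -m inch '{"jaw":[38,38,38,38,38,38],"dp":[[0,0,0],[0,0,0],[0,0,-0.5],[0,0,-1.2],[0,0,-2],[0,0,-2.4]],"roll":[0,0,0,0,0,0]}'; python3 -c "
from h import *
go(.588,.233,.12,17.5)"
```

```text
clock: 24.92
position: [0.5698, -0.034, 0.011]
tool_rot: [0.001, 0.75, 0.661, 0.0]
contact_force: [-0.3, -0.1, 4.2]
finger_gap: 0.0433
grasp_force: 52.1
clock: 25.68
position: [0.5696, -0.034, 0.1321]
tool_rot: [0.001, 0.75, 0.661, 0.0]
contact_force: [0.1, -0.3, -2.1]
finger_gap: 0.0432
grasp_force: 51.6
t 25.68 pos [ 0.5696 -0.034   0.1321] closing ang -7.2 j6 -8.0 F [ 0.1 -0.3 -2.1] gap 0.0432 grip 51.6
dp [ 5.344 -0.303  0.239] roll -24.7
```

```bash
python3 -m inch '{"jaw":[38,38,38,38,38,38,38,38],"dp":[[1,-0.05,0],[2,-0.1,0],[3.1,-0.17,0],[4.2,-0.24,0],[5.0,-0.28,0],[5.34,-0.3,0],[5.34,-0.3,0],[5.34,-0.3,0]],"roll":[-5,-10,-15,-20,-24.7,-24.7,-24.7,-24.7]}';python3 - <<'E'
from h import *
from bench import robot
go(.588,.233,.09,17.5)
s=robot.snapshot("side")
cv2.imwrite("pics/g.png",np.hstack([tile(s,422*.64,390*.64,40,40,5),tile(s,440*.64,190*.64,40,40,5)]))
E
```

```text
clock: 26.68
position: [0.588, 0.2314, 0.1302]
tool_rot: [-0.0, 0.592, 0.806, -0.0]
contact_force: [1.0, -0.1, -1.9]
finger_gap: 0.0434
grasp_force: 51.6
t 26.68 pos [0.588  0.2314 0.1302] closing ang 17.4 j6 -7.0 F [ 1.  -0.1 -1.9] gap 0.0434 grip 51.6
dp [0.03  0.011 0.803] roll -0.1
```

View pics/g.png

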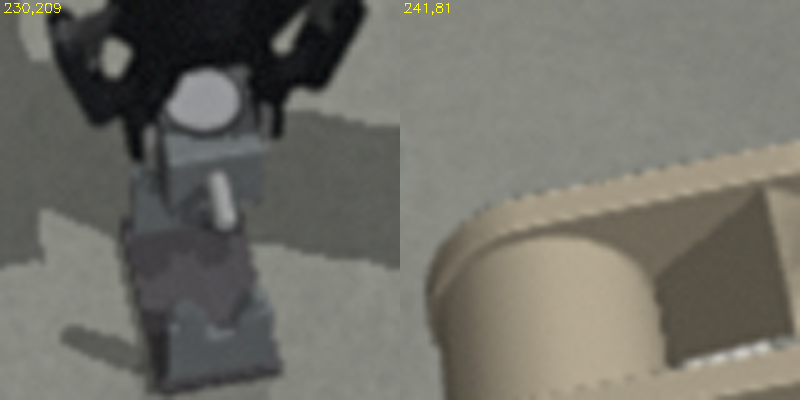

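The lamp hangs level above the stand: pin tip (225,222), near slot floor (222,327). I'll check both against the stand estimate.

```bash
python3 - <<'E'
from h import *
s=dict(np.load("a.npz"));T=lambda o,p,k=5:(o[0]+(p[0]+.5)/k-.5,o[1]+(p[1]+.5)/k-.5)
a=np.radians(17.5);X=np.array([np.cos(a),np.sin(a)]);Y=np.array([-X[1],X[0]]);c=np.array([.588,.233])
for n,p,z in(("pin tip top",(226,222),.145),("slot",(222,329),.040),("prongL",(174,322),.068),("prongR",(262,300),.068),("baseL",(163,388),.0),("baseR",(281,373),0)):
    w=onz(s,*T((230,209),p),z)[:2];print(n,w.round(4),"stand frame",((w-c)@X).round(4),((w-c)@Y).round(4))
go(.5885,.2335,.06,17.5)
E
```

```text
pin tip top [0.5744 0.2789] stand frame 0.0008 0.0479
slot [0.5747 0.2703] stand frame -0.0015 0.0396
prongL [0.5959 0.2856] stand frame 0.0234 0.0478
prongR [0.5569 0.2695] stand frame -0.0187 0.0442
baseL [0.6012 0.2822] stand frame 0.0274 0.043
baseR [0.5455 0.2678] stand frame -0.0301 0.0459
t 26.73 pos [0.588  0.2314 0.1303] closing ang 17.4 j6 -7.0 F [ 0.8  0.2 -1.2] gap 0.0433 grip 51.6
dp [0.038 0.023 1.405] roll -0.1
```

```bash
python3 -m inch '{"jaw":[38,38,38,38,38,38,38,38],"dp":[[0.02,0,0.5],[0.02,0,1.0],[0.02,0,1.3],[0.02,0,1.5],[0.02,0,1.65],[0.02,0,1.75],[0.02,0,1.8],[0.02,0,1.8]],"roll":[0,0,0,0,0,0,0,0]}'; python3 -c "
from h import *
go(.588,.233,.031,17.5)"
```

```text
clock: 27.72
position: [0.5877, 0.2338, 0.0404]
tool_rot: [0.0, 0.591, 0.807, 0.0]
contact_force: [-0.2, 0.5, -0.8]
finger_gap: 0.0433
grasp_force: 51.6
t 27.73 pos [0.5877 0.2338 0.0404] closing ang 17.5 j6 -7.0 F [-0.2  0.5 -0.8] gap 0.0433 grip 51.6
dp [-0.018  0.001  0.189] roll 0.0
```

```bash
python3 -m inch '{"jaw":[38,38,38,38,38,38],"dp":[[0,0,0.06],[0,0,0.11],[0,0,0.15],[0,0,0.18],[0,0,0.2],[0,0,0.2]],"roll":[0,0,0,0,0,0]}'; python3 -c "
from h import *
go(.588,.233,.03,17.5)"
```

```text
clock: 28.48
position: [0.5876, 0.2337, 0.0303]
tool_rot: [-0.0, 0.591, 0.807, -0.0]
contact_force: [-0.4, 0.4, -2.3]
finger_gap: 0.0433
grasp_force: 51.6
t 28.48 pos [0.5876 0.2337 0.0303] closing ang 17.5 j6 -7.0 F [-0.4  0.4 -2.3] gap 0.0433 grip 51.6
dp [-0.017  0.003  0.005] roll 0.0
```

Almost seated with no contact, so lower 1.5 mm more, release slowly, and rise.

```bash
python3 -m inch '{"jaw":[38,38,38,46,52,58,60,60],"dp":[[0,0,0.02],[0,0,0.03],[0,0,0.03],[0,0,0.03],[0,0,0.03],[0,0,0.03],[0,0,0],[0,0,-0.3]],"roll":[0,0,0,0,0,0,0,0]}'; python3 -m inch '{"jaw":[60,60,60,60,60,60,60,60],"dp":[[0,0,-0.8],[0,0,-1.5],[0,0,-2.2],[0,0,-3],[0.8,-0.8,-3],[1.6,-1.6,-3],[2.2,-2.4,-3],[2.2,-2.4,-3]],"roll":[0,0,0,0,0,0,0,0]}'; python3 - <<'E'
from h import *
from bench import robot
go(.588,.233,.2)
s=robot.snapshot("side");t=robot.snapshot("top")
cv2.imwrite("pics/h.png",np.vstack([np.hstack([tile(s,422*.64,405*.64,40,30,5),tile(s,440*.64,205*.64,40,30,5)]),np.hstack([tile(t,314*.64,315*.64,40,30,5),tile(t,532*.64,308*.64,40,30,5)])]))
for n,i in(("side",s),("top",t)):
    C=cloud(i).reshape(-1,3)
    m=C[(C[:,2]>.055)&(C[:,2]<.075)&(np.hypot(C[:,0]-.588,C[:,1]-.233)<.034)];print(n,"lamp top z",np.median(m[:,2]),cv2.minAreaRect(m[:,:2].astype(np.float32)*1000))
    m=C[(C[:,2]>.034)&(C[:,2]<.1)&(np.hypot(C[:,0]-.588,C[:,1]+.221)<.035)];print(n,"cone",len(m),m.mean(0),m[:,2].max())
E
```

```text
clock: 29.48
position: [0.5871, 0.2337, 0.0451]
tool_rot: [-0.001, 0.591, 0.807, -0.001]
contact_force: [-0.4, -0.4, 1.1]
finger_gap: 0.0601
grasp_force: 0.0
clock: 30.48
position: [0.4373, 0.3037, 0.197]
tool_rot: [0.0, 0.59, 0.807, 0.001]
contact_force: [0.5, 0.4, 0.5]
finger_gap: 0.0602
grasp_force: 0.0
t 30.48 pos [0.4373 0.3037 0.197 ] closing ang 17.7 j6 4.0 F [0.5 0.4 0.5] gap 0.0602 grip 0.0
dp [-2.262  2.441 -0.059] roll 0
side lamp top z 0.06356522451454338 ((589.7760009765625, 233.07504272460938), (44.92936706542969, 59.982521057128906), 15.729004859924316)
side cone 170 [ 0.58868183 -0.21044073  0.05404933] 0.08201157123554426
top lamp top z 0.06321059756094605 ((588.9027709960938, 234.21388244628906), (44.90340805053711, 60.3592643737793), 18.168235778808594)
top cone 136 [ 0.58597516 -0.21354546  0.05555003] 0.08458325834499059
```

View pics/h.png

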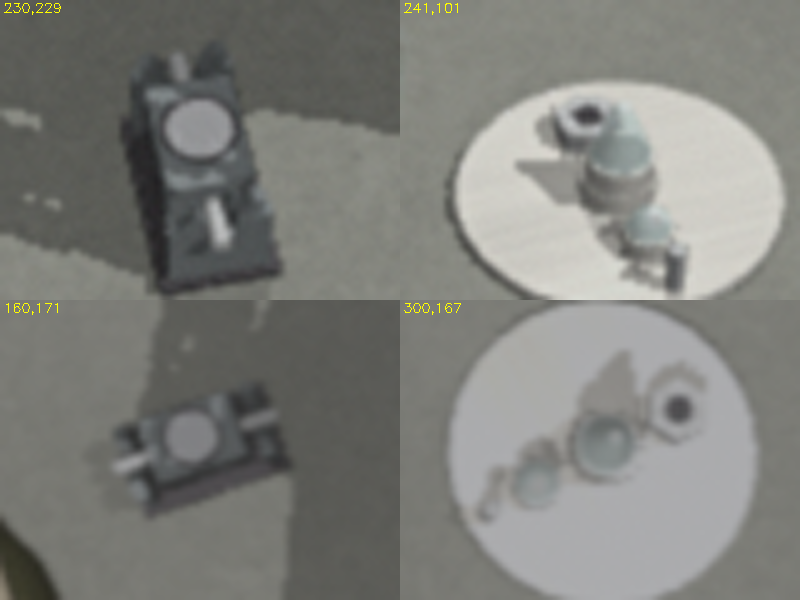

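All parts are in place. The lamp is seated with both pins down at (178,65) and (220,225), its top measured at 63 mm. The tall lens is upright on the collar at (620,160), the nut is flat at (588,118), and the short lens stands at (648,235), between the collar and the pin.

```bash
python3 -c "
from bench import robot
print(robot.hand_in())"
```

```text
the job is handed in; nothing more can be done
None
```

I handed the job in at about 30 s of the 128 s, with all five parts placed and released and the screwdriver, tray and jar left alone; my last pictures showed every part where it should be, but the hand-in gave no verdict.

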